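Fetch the specimen box at the back of the roller lane for scanning

TASK

Bring the blue-lidded specimen box from the back of the sloped roller lane to the scan station: first take the yellow-lidded and the green-lidded boxes in front of it out of the lane and stand them both in the grey side tray, and then stand the blue one upright on the scan plate, in the middle of its blue square. Only after that put the other two back on the rollers, yellow first so that it rolls right down against the stop and green close behind it, whichever was in front before, and leave the blue-capped bottle, the red-capped jar and the label roll alone.

Things in the scene. Friction and masses are not known exactly. Their poses are not given: they have to be found in the camera images.
- yellow_box_center (a point): Yellow specimen box, 46 mm square, 70 mm tall, white with a yellow lid and foot line, 120 g. Point: its centre, half-way up; z to its lid, x and y square to its sides. Starts first or second in the lane. Resting against the stop, its centre is at x +19, z +82 mm in the lane's frame, leaning back 0.105 rad with the slope.
- green_box_center (a point): Green specimen box, 46 mm square, 70 mm tall, white with a green lid and foot line, 120 g. Point: its centre, half-way up; z to its lid, x and y square to its sides. Starts first or second in the lane, the other place than yellow. As second box, touching the one at the stop, its centre is at x +65, z +87 mm in the lane's frame.
- blue_box_center (a point): Blue specimen box, 46 mm square, 70 mm tall, white with a blue lid and foot line, 120 g. Point: its centre, half-way up; z to its lid, x and y square to its sides. Starts third (x +111, z +92 mm in the lane's frame) between clear guards, 77 mm high over the rollers, 52 mm apart, from x 98 to 160 mm: it cannot be gripped there, but rolls down to the stop once the two ahead are out.
- lane: Fixed roller lane, 170 x 72 mm. Origin: on the bench under the inner face of the stop, mid-line; x level, uphill; y across. Free rollers slope 0.105 rad, tops 45 mm high at the stop (stop 30 mm higher); boxes roll to -x by themselves. Up to x = 90 mm the sides are open above guides only 8 mm over the rollers, 62 mm apart inside, 70 outside: grip boxes there across the lane, above the guides.
- tray: Fixed shallow grey tray, open, 210 mm (x) by 140 mm (y), 16 mm high, walls and floor 4 mm. Origin: centre of its underside, on the bench. Left or right of the lane. Holds both boxes side by side along x, for instance 50 mm either side of its centre; their centres are then 39 mm above the bench.
- scan_station: Fixed scan station: white plate 100 mm square, 12 mm high, with a thin blue 61 mm square line round its centre. Origin: centre of the plate's underside, on the bench. On the other side of the lane from the tray. A scanner head on a stem, 130 mm high, stands at x +95 to +160 mm, y within 35 mm. A box on the plate has its centre 47 mm above the bench.
- white_bottle: Bystander: closed white bottle with a blue cap, 60 mm across, 150 mm tall; the origin is the centre of its underside. Leave it alone.
- red_jar: Bystander: white jar with a red cap, 56 mm across, 65 mm tall; the origin is the centre of its underside. Leave it alone.
- label_roll: Bystander: roll of white labels standing flat, a ring 70 mm across with a 28 mm hole, 40 mm high; the origin is the centre of its underside. Leave it alone.
Not all that is in view belongs to the job. What is shaped like the part that bears yellow_box_center but orange is not meant.

How it is judged:
By the outcome, as a careful person would: the job done as asked, in the order asked, and still so for the second after the job is handed in, with the robot touching nothing.
It also fails if it takes over 118 s, if anything falls off the work surface, if the arm or the gripper's body presses on something with over 40 N, if the wrist force passes 120 N, or if a joint passes its speed limit or range.

ROBOT

A 6-joint arm with a two-finger parallel gripper is mounted at the origin on the work surface. World frame = base frame: x ahead of the robot, y to its left, z up, the work surface at z = 0. Lengths are in m, angles in rad, forces in N, time in s.
With the tool pointing down it reaches from about 0.35 to 0.975 m from the base axis. Payload 7.1 kg.
Tool frame: the origin (TCP) lies between the finger pads; the fingertips stand 19 mm ahead of it and the grasp point (between the pads) is the TCP; z points along the fingers, y is the direction in which the jaws open and shut (so a half turn about z gives the same grasp; the last joint's range is limited). The gripper opens to 88 mm and grips with 3 to 60 N. Pads are 20 mm wide; open, the fingers measure 115 mm over their backs; the gripper's body (75 mm by 178 mm) begins 61 mm behind the grasp point.
Start: joints at [-1.208, 0.423, 1.63, -0, 1.089, -0.019], TCP at [0.233, -0.58, 0.242] pointing down, gripper open.
Joint ranges: [-3, 3], [-0.9, 2.11], [0.09, 2.58], [-1.31, 4.45], [0.11, 2.69], [-2.54, 2.54]. Speed limits (rad/s): [2.39, 2.39, 3.01, 3.14, 3.14, 3.14].

INTERFACE

Orientations are given as a 3x3 rotation matrix whose columns are the frame's x, y, z axes.
In Python, from station import arm, imaging, job gives the robot as it stands.
- The arm moves only by the tool play_rows, never from a script. Its argument "commands" is text: rows parted by semicolons, each of 7 numbers parted by spaces: the finger opening in mm, from 0 to 87.8, then the shift along the tool's x, y, z in mm, then the turn, a rotation vector about the tool's x, y, z in degrees. A call has 1 to 12 rows; each row is the pose to reach, as a shift and turn from the pose measured when the call began, along the tool's axes at that moment; what a row does not reach only later rows make up. A row lasts 1/10 s, in which the tool goes at most 50 mm and 8.59 degrees, less where a joint would pass 70% of its speed; a pose out of reach is approached as far as the arm can. A call with a gripper value outside its range is refused whole. The fingers move at their own pace and stop on an object; the grip force is fixed at half the most. Time passes only in rows, so rows that repeat a pose let the fingers close. It gives the time, the measured TCP pose, the force and the opening at its end, in the units of the state.
- arm.observe(): the state, without advancing time (a new reading comes with each control period).
- imaging.get_image(name): name is "side" or "top" or "wrist"; returns a dict with "frame" (384x512x3 uint8, red, green, blue), "fx", "fy", "cx", "cy" (pixels), "dist" ([k1, k2, p1, p2, k3] as OpenCV has them; the pictures are not rectified), "R" (3x3) and "t" (3): a world point X has camera coordinates R X + t; the wrist camera has in their place "mount" (4x4, takes a point from camera to tool coordinates, whose origin is the TCP and whose axes are the flange's). Camera axes: x right, y down, z forward; pixel columns grow to the right and rows downward; lengths in m; the calibration is good to about 2 mm. A picture is of the moment at which its call begins: read the wrist's pose just before it. There is no depth.
- job.hand_in(): hands the job in, once; it reports no verdict.
The state is a dict: "time": time; "qpos": joint angles; "qd": joint speeds; "effort": joint torques, N m; "tool_pos": TCP position; "orientation": TCP orientation; "ft_force": force on the tool from outside, world axes, zero at the start; "moment": the same for the moment, N m; "grip_width": opening from 0.0 (shut) to 1.0 (fully open).
Only numpy, scipy, OpenCV 4.12 (cv2) and the standard library are available. Lean on these libraries where they do the work, as an engineer would, in place of code of your own. Each camera call takes 0.05 s, during which the arm holds its last target.

## Working session

There is one attempt and no reset: what is moved stays moved. The work goes in short steps, Python scripts to look and compute and a tool call to move; the robot and the scene stay as the last step left them, time stands still between calls to the robot, and variables do not carry over. Pictures are saved under pics/ and viewed, and the job is handed in when it is done.

Besides the shell and the picture viewer there is one more tool, called after "Request:" as name(argument=value, ...) on one line, values as JSON. play_rows: Moves the arm, as the interface text tells. Its arguments: {"type":"object","properties":{"commands":{"type":"string"}},"required":["commands"]}

```bash
ls; mkdir -p pics
python3 - <<'E'
from station import arm, imaging, job
import cv2
print(arm.observe())
for n in ["side","top","wrist"]:
    d=imaging.get_image(n)
    cv2.imwrite(f"pics/{n}0.png",cv2.cvtColor(d["frame"],cv2.COLOR_RGB2BGR))
    print(n,{k:v for k,v in d.items() if k!="frame"})
E
```

```text
pics
{'time': 0.0, 'qpos': array([-1.20801103e+00,  4.23781183e-01,  1.63068630e+00,  1.95815951e-05,
        1.08860178e+00, -1.90117692e-02]), 'qd': array([-0.00089566,  0.00031606,  0.00101611,  0.00255192, -0.00123247,
       -0.00023145]), 'effort': array([-7.75493681e-04, -5.44634986e+01, -2.73674244e+01,  6.42200466e-02,
        2.29232985e-02, -1.28455476e-04]), 'tool_pos': array([ 0.23270356, -0.5794988 ,  0.24094038]), 'orientation': array([[ 9.27999969e-01,  3.72579924e-01, -5.07799623e-04],
       [ 3.72580267e-01, -9.27998934e-01,  1.38665858e-03],
       [ 4.54036383e-05, -1.47601524e-03, -9.99998910e-01]]), 'ft_force': array([0.19930894, 0.53286105, 0.09385216]), 'moment': array([-0.02883899,  0.01186545, -0.04040206]), 'grip_width': 0.9991498166709741}
side {'fx': 350.9041290334674, 'fy': 350.9041290334674, 'cx': 257.48582080999597, 'cy': 189.61834593416765, 'dist': array([-0.08107982,  0.        ,  0.        ,  0.        ,  0.        ]), 'R': array([[-0.96631875, -0.25693295,  0.01461245],
       [-0.14694157,  0.50424711, -0.85096594],
       [ 0.2112729 , -0.824451
[... 297 characters left out ...]
.00576064],
       [-0.99771507,  0.01462465, -0.06596031],
       [ 0.06603675,  0.00480586, -0.99780562]]), 't': array([0.01616566, 0.55236543, 1.74761504])}
wrist {'fx': 334.80116345833306, 'fy': 334.80116345833306, 'cx': 255.797675175748, 'cy': 190.8739826825081, 'dist': array([-0.03933767,  0.        ,  0.        ,  0.        ,  0.        ]), 'mount': array([[ 7.60748064e-04, -9.57785798e-01, -2.87481801e-01,
         7.98099480e-02],
       [ 9.99999485e-01,  9.21671172e-04, -4.24429951e-04,
        -7.66155747e-04],
       [ 6.71476668e-04, -2.87481330e-01,  9.57786006e-01,
        -1.42618513e-01],
       [ 0.00000000e+00,  0.00000000e+00,  0.00000000e+00,
         1.00000000e+00]])}
```

View pics/side0.png

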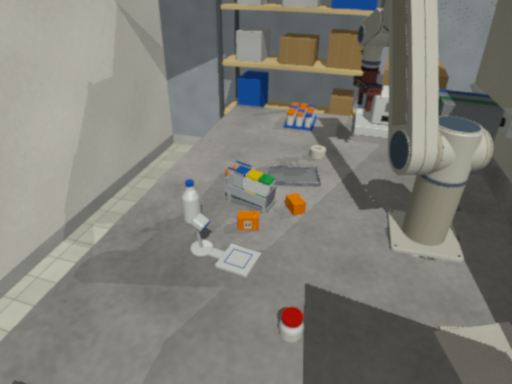

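View pics/top0.png

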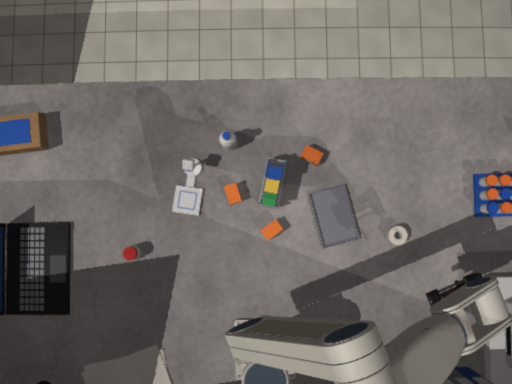

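View pics/wrist0.png

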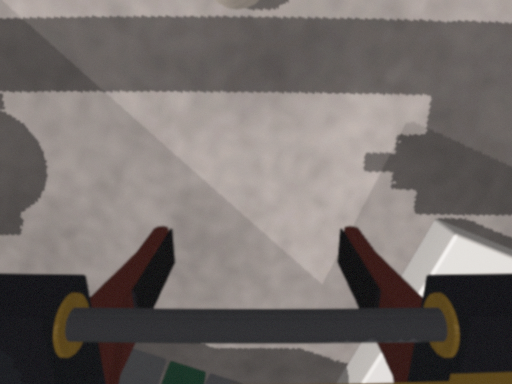

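```bash
cat > h.py <<'E'
import numpy as np, cv2
from station import arm, imaging
def grab(n,save=None):
    d=imaging.get_image(n)
    if save: cv2.imwrite(f"pics/{save}.png",cv2.cvtColor(d["frame"],cv2.COLOR_RGB2BGR))
    return d
def campose(d,st=None):
    if "R" in d: R=d["R"];t=d["t"]; return R.T, -R.T@t
    M=d["mount"]; Rt=st["orientation"]; return Rt@M[:3,:3], Rt@M[:3,3]+st["tool_pos"]
def ray(d,uv,st=None):
    K=np.array([[d["fx"],0,d["cx"]],[0,d["fy"],d["cy"]],[0,0,1]])
    p=cv2.undistortPoints(np.array(uv,float).reshape(-1,1,2),K,d["dist"]).reshape(-1,2)
    Rc,o=campose(d,st)
    return o,(Rc@np.c_[p,np.ones(len(p))].T).T
def onplane(d,uv,z,st=None):
    o,v=ray(d,uv,st); s=(z-o[2])/v[:,2]; return o+s[:,None]*v
def proj(d,X,st=None):
    K=np.array([[d["fx"],0,d["cx"]],[0,d["fy"],d["cy"]],[0,0,1]])
    Rc,o=campose(d,st); R=Rc.T
    return cv2.projectPoints(np.array(X,float).reshape(-1,1,3),cv2.Rodrigues(R)[0],-R@o,K,d["dist"])[0].reshape(-1,2)
def crop(d,x0,y0,x1,y1,s,name):
    c=cv2.resize(d["frame"][y0:y1,x0:x1],None,fx=s,fy=s,interpolation=cv2.INTER_CUBIC)
    cv2.imwrite(f"pics/{name}.png",cv2.cvtColor(c,cv2.COLOR_RGB2BGR))
HUE={"yellow":(20,35),"green":(45,85),"blue":(100,130),"orange":(3,15)}
def blobs(d,c,roi=None,smin=120,vmin=60,amin=15):
    h=cv2.cvtColor(d["frame"],cv2.COLOR_RGB2HSV); lo,hi=HUE[c]
    m=cv2.inRange(h,(lo,smin,vmin),(hi,255,255))
    if roi: z=np.zeros_like(m); x0,y0,x1,y1=roi; z[y0:y1,x0:x1]=m[y0:y1,x0:x1]; m=z
    n,l,s,cc=cv2.connectedComponentsWithStats(m)
    out=[]
    for i in range(1,n):
        if s[i,4]>=amin:
            r=cv2.minAreaRect(np.argwhere(l==i)[:,::-1].astype(np.float32))
            out.append((cc[i].round(2).tolist(),int(s[i,4]),r))
    return out
E
python3 - <<'E'
from h import *
d=grab("top"); crop(d,160,120,370,260,3.8,"topcrop")
s=grab("side"); crop(s,180,130,340,290,3.7,"sidecrop")
for c in HUE: 
    print(c,blobs(d,c,(160,120,370,260)))
E
```

```text
yellow [([271.53, 186.08], 175, ((271.48077392578125, 186.09616088867188), (13.139781951904297, 12.94366455078125), 11.309932708740234))]
green [([269.12, 199.05], 137, ((269.4411926269531, 198.7353057861328), (12.369316101074219, 11.884244918823242), 14.03624439239502))]
blue [([226.0, 135.0], 45, ((226.0, 135.0), (6.0, 6.0), 90.0)), ([274.38, 172.18], 202, ((274.5, 172.5), (13.0, 17.0), 90.0))]
orange [([311.81, 154.63], 281, ((311.60003662109375, 154.8000030517578), (19.677396774291992, 14.310833930969238), 26.56505012512207)), ([232.53, 193.24], 262, ((232.60003662109375, 193.3000030517578), (19.922346115112305, 12.965337753295898), 71.56504821777344)), ([271.54, 229.55], 256, ((271.520263671875, 229.6283721923828), (13.019735336303711, 19.878345489501953), 54.462318420410156))]
```

View pics/topcrop.png

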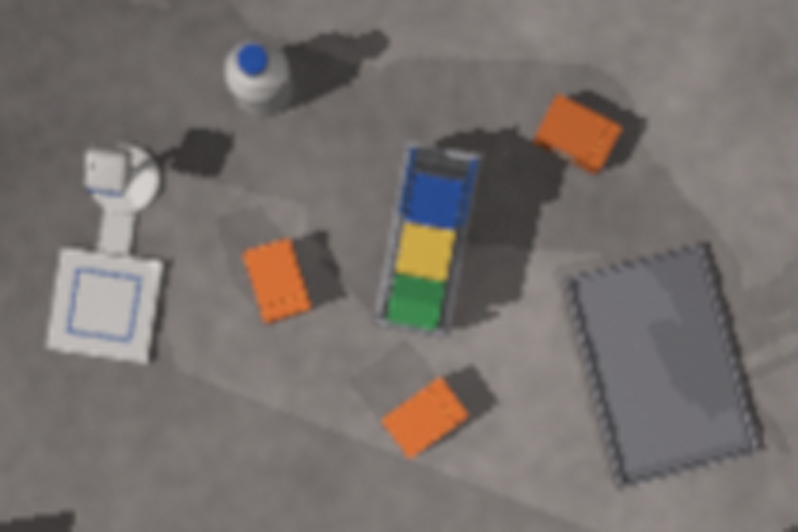

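View pics/sidecrop.png

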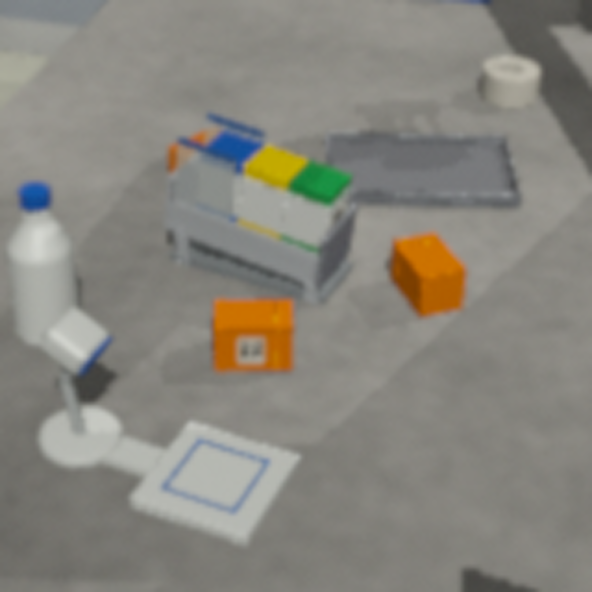

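Run:
```python
from h import *
np.set_printoptions(precision=4,suppress=True)
d=grab("top"); s=grab("side")
print("cam",campose(d)[1],campose(s)[1])
L={"green":.1168,"yellow":.1218,"blue":.1268}; P={}
for c,z in L.items():
    b=[x for x in blobs(d,c,(250,150,300,215))][0]; P[c]=onplane(d,[b[0]],z)[0]; print(c,P[c])
    bs=blobs(s,c,(230,155,280,190)); print(" side",[(x[0],x[1]) for x in bs],proj(s,[P[c]]))
v=P["yellow"]-P["green"];print("dist",np.linalg.norm(v[:2]),np.degrees(np.arctan2(v[1],v[0])))
# dark/grey tray corners and plate: full-res crops
h=cv2.cvtColor(d["frame"],cv2.COLOR_RGB2HSV)
crop(d,165,180,215,220,14,"plate"); crop(d,300,175,370,255,7,"tray"); crop(d,250,150,300,215,9,"lane")
# plate bright mask
m=cv2.inRange(d["frame"],(165,165,165),(255,255,255)); z=np.zeros_like(m); z[180:222,165:212]=m[180:222,165:212]
cs,_=cv2.findContours(z,cv2.RETR_EXTERNAL,cv2.CHAIN_APPROX_NONE)
for c in cs:
    if cv2.contourArea(c)>100:
        r=cv2.minAreaRect(c);print("plate",r); print(onplane(d,cv2.boxPoints(r),.012))
```

```text
cam [ 0.4359 -0.0003  1.7803] [0.3067 1.0039 0.7165]
green [ 0.5387 -0.0237  0.1168]
 side [([265.96, 178.91], 115)] [[266.4844 177.4699]]
yellow [ 0.5834 -0.0329  0.1218]
 side [([253.98, 174.62], 125)] [[254.716 173.181]]
blue [ 0.6309 -0.043   0.1268]
 side [([242.49, 169.67], 73)] [[242.5366 168.7793]]
dist 0.04563743096064454 -11.68725991707955
plate ((187.38150024414062, 196.02023315429688), (25.69766616821289, 33.37655258178711), 8.746162414550781)
[[0.5079 0.333  0.012 ]
 [0.6299 0.3139 0.012 ]
 [0.6139 0.2196 0.012 ]
 [0.4922 0.2392 0.012 ]]
```

View pics/plate.png

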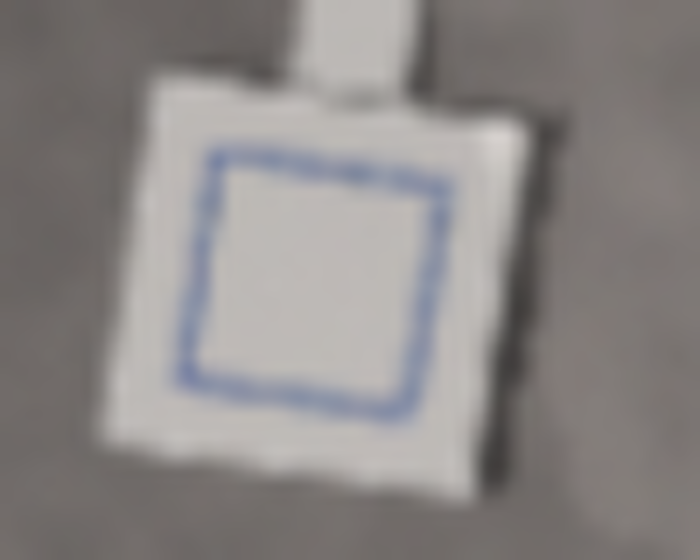

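View pics/tray.png

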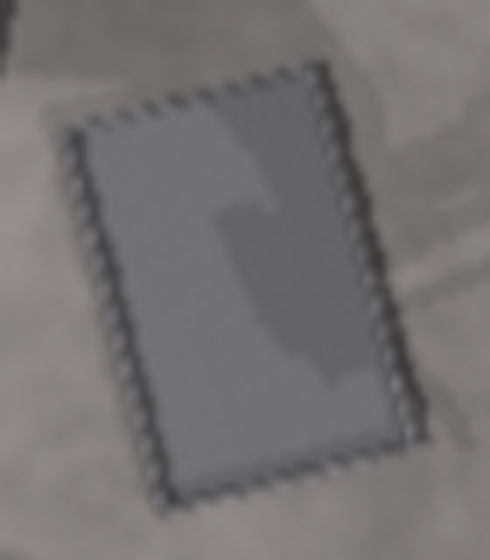

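View pics/lane.png

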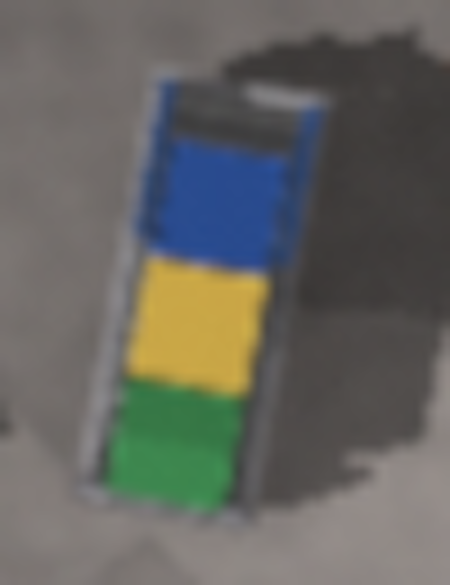

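Run:
```python
from h import *
np.set_printoptions(precision=4,suppress=True)
d=grab("top")
q=np.array([(215,152),(447,182),(405,412),(185,378)])/14.+[165,180]-.5*(1-1/14)
X=onplane(d,q,.012); print("square",X.mean(0),[np.linalg.norm(X[i]-X[(i+1)%4]) for i in range(4)],[np.degrees(np.arctan2(*(X[i]-X[j])[[1,0]])) for i,j in((0,3),(1,2))],[np.degrees(np.arctan2(*(X[i]-X[j])[[1,0]]))-90 for i,j in((0,1),(3,2))])
q=np.array([(68,130),(322,65),(425,437),(168,507)])/7.+[300,175]-.5*(1-1/7)
X=onplane(d,q,.016); print("tray",X,X.mean(0),[np.linalg.norm(X[i]-X[(i+1)%4]) for i in range(4)],[np.degrees(np.arctan2(*(X[i]-X[j])[[1,0]])) for i,j in((0,3),(1,2))])
G=np.array([.5387,-.0237]);B=np.array([.6309,-.0430]);u=(B-G)/np.linalg.norm(B-G);print("lane",np.linalg.norm(B-G),np.degrees(np.arctan2(u[1],u[0])),"orig",G-u*.0153)
for c in blobs(d,"orange",(160,120,370,260)): print(onplane(d,[c[0]],.07))
```

```text
square [0.5476 0.2783 0.012 ] [np.float64(0.06204443193234917), np.float64(0.06161281251316199), np.float64(0.058933372242651834), np.float64(0.06017336458781968)] [np.float64(-7.772436315496473), np.float64(-10.691596044163466)] [np.float64(-8.209094153585212), np.float64(-9.554149232701064)]
tray [[ 0.5646 -0.1731  0.016 ]
 [ 0.5969 -0.3077  0.016 ]
 [ 0.4008 -0.3568  0.016 ]
 [ 0.3665 -0.2213  0.016 ]] [ 0.4822 -0.2648  0.016 ] [np.float64(0.13843656554404404), np.float64(0.20213613245538248), np.float64(0.1397599615986236), np.float64(0.20380770161902248)] [np.float64(13.681658067760168), np.float64(14.055280348144349)]
lane 0.09419835455038485 -11.822872865158436 orig [ 0.5237 -0.0206]
[[ 0.699  -0.1799  0.07  ]]
[[0.5644 0.1059 0.07  ]]
[[ 0.4331 -0.0312  0.07  ]]
```

```bash
cat >> h.py <<'E'
from scipy.spatial.transform import Rotation as Ro
LANE=dict(o=np.array([.5237,-.0206]),yaw=np.radians(-11.8))
TRAY=dict(o=np.array([.4822,-.2648]),yaw=np.radians(13.9))
SCAN=dict(o=np.array([.5476,.2783]),yaw=np.radians(-9.0))
def tgt(F,x,y,z,tilt=0.):
    c,s=np.cos(F["yaw"]),np.sin(F["yaw"])
    Rf=np.array([[c,-s,0],[s,c,0],[0,0,1]])
    # tool: x along frame x, y = -frame y, z down; tilt leans box top toward -x
    n=np.array([-np.sin(tilt),0,np.cos(tilt)])
    X=np.array([np.cos(tilt),0,np.sin(tilt)]); Z=-n; Y=np.cross(Z,X)
    return np.r_[F["o"]+(Rf@[x,y,0])[:2],z],Rf@np.c_[X,Y,Z]
def move(p,R,st=None,P0=None):
    st=st or arm.observe()
    p0,R0=(st["tool_pos"],st["orientation"])
    sh=R0.T@(p-p0)*1000; rv=Ro.from_matrix(R0.T@R).as_rotvec(degrees=True)
    print("shift",sh.round(1),"turn",rv.round(2),"t",round(st["time"],2)); return sh,rv
E
python3 - <<'E'
from h import *
move(*tgt(LANE,17,0,.26))
E
```

```text
shift [14625.3  9016.1   -20.8] turn [-1.000e-02  0.000e+00  3.368e+01] t 0.4
```

```bash
sed -i 's|return np.r_\[F\["o"\]+(Rf@\[x,y,0\])\[:2\],z\],Rf|return np.r_[F["o"]+(Rf@[x/1e3,y/1e3,0])[:2],z/1e3],Rf|' h.py
python3 - <<'E'
from h import *
move(*tgt(LANE,17,0,260))
E
```

```text
shift [ 492.4 -401.2  -18.4] turn [-1.000e-02  0.000e+00  3.368e+01] t 0.4
```

Request:
play_rows(commands="87 0 0 -30 0 0 0;87 246 -200 -40 0 0 17;87 246 -200 -40 0 0 17;87 246 -200 -40 0 0 17;87 246 -200 -40 0 0 17;87 246 -200 -40 0 0 17;87 246 -200 -40 0 0 17;87 492 -401 -20 0 0 33.7;87 492 -401 -20 0 0 33.7;87 492 -401 -20 0 0 33.7;87 492 -401 -20 0 0 33.7;87 492 -401 -20 0 0 33.7")

```text
time: 1.6
tool_pos: [0.4937, -0.1083, 0.2676]
orientation: [[0.979, -0.205, 0.001], [-0.205, -0.979, -0.0], [0.001, -0.0, -1.0]]
ft_force: [0.3, -0.2, 0.1]
grip_width: 0.993
```

Run:
```python
from h import *
move(*tgt(LANE,17,0,260))
```

```text
shift [ 28.3 -91.9   7.6] turn [-0.01 -0.04 -0.03] t 1.6
```

Request:
play_rows(commands="87 28 -92 7.5 0 0 0;87 28 -92 7.5 0 0 0;87 28 -92 7.5 0 0 0;87 28 -92 7.5 0 0 0;87 28 -92 7.5 0 0 0")

```text
time: 2.1
tool_pos: [0.5395, -0.0247, 0.26]
orientation: [[0.979, -0.206, 0.0], [-0.206, -0.979, -0.0], [0.0, 0.0, -1.0]]
ft_force: [0.4, -0.2, -0.8]
grip_width: 0.991
```

Run:
```python
from h import *
np.set_printoptions(precision=4,suppress=True)
st=arm.observe(); d=grab("wrist","wrist1")
print(st["tool_pos"],abs(st["qd"]).max())
for c,z in {"green":.1168,"yellow":.1218,"blue":.1268}.items():
    for b in blobs(d,c,amin=200): print(c,b[0],b[1],b[2],onplane(d,[b[0]],z,st)[0], onplane(d,cv2.boxPoints(b[2]),z,st)[:,:2].tolist())
```

```text
[ 0.5395 -0.0247  0.26  ] 0.020764495435355215
green [253.16, 182.53] 2412 ((253.0, 183.0), (46.0, 52.0), 90.0) [ 0.5412 -0.0215  0.1168] [[0.5657113016144576, -0.0034808092554331344], [0.5564703410461047, -0.04765773944792196], [0.5149403172370142, -0.03982564136297532], [0.5245589653789903, 0.00619002080954132]]
yellow [252.71, 131.42] 3081 ((252.5, 132.0), (54.0, 57.0), 90.0) [ 0.5858 -0.0306  0.1218] [[0.6115550492434056, -0.012117909848444686], [0.6020297291598785, -0.05761110696483353], [0.558036289645982, -0.049351531239233734], [0.5679813424374291, -0.0018120714843062671]]
yellow [67.81, 324.91] 861 ((70.35519409179688, 324.6337890625), (30.149105072021484, 65.94816589355469), 9.688787460327148) [0.4344 0.194  0.1218] [[0.4021273133730938, 0.2278495937375255], [0.47487238089992967, 0.18493952102461153], [0.46375981402951233, 0.1576815314032733], [0.3900619180198915, 0.19840900068963194]]
yellow [443.81, 325.41] 859 ((441.3094482421875, 324.7932434082031), (65.71223449707031, 30.308731079101562), 81.02737426757812) [ 0.3555 -0.1807  0.1218] [[0.39743364315373975, -0.1595274553
[... 671 characters left out ...]
7, -0.011637270280272435], [0.6192735625683825, -0.005569184844264732]]
blue [289.34, 53.37] 696 ((289.29388427734375, 53.50864028930664), (8.143537521362305, 87.13878631591797), 1.6846843957901) [ 0.6392 -0.0708  0.1268] [[0.6079695802763595, -0.06074759172927932], [0.669817461177635, -0.0742618423050064], [0.6684326241676946, -0.08020147930962998], [0.606473460673766, -0.06706376117613463]]
blue [252.26, 72.69] 3517 ((252.0, 72.99999237060547), (57.99999237060547, 59.99999237060547), -0.0) [ 0.6311 -0.0399  0.1268] [[0.6133387790038138, -0.012187228437410044], [0.6569074944735115, -0.022463124686187982], [0.6478038675664007, -0.06589014010966703], [0.603831892533722, -0.05758410101428982]]
```

View pics/wrist1.png

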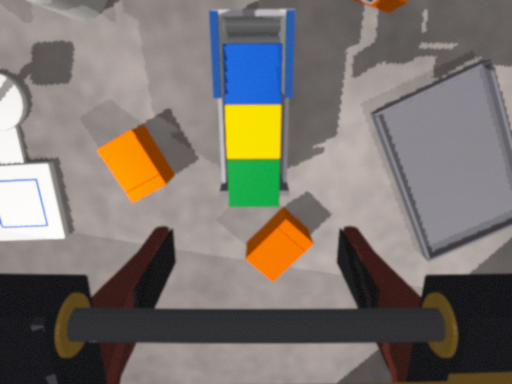

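```bash
sed -i 's|^LANE=.*|LANE=dict(o=np.array([.5250,-.0195]),yaw=np.radians(-11.6))|' h.py
python3 - <<'E'
from h import *
np.set_printoptions(precision=4,suppress=True)
t=.105
move(*tgt(LANE,18.6-74*np.sin(t),0,86+74*np.cos(t),t)); move(*tgt(LANE,18.6,0,86,t))
st=arm.observe(); d=grab("wrist")
q=proj(d,[tgt(TRAY,x,y,16)[0] for x,y in((105,70),(105,-70),(-105,-70),(-105,70))]+[tgt(LANE,x,y,53+x*.105)[0] for x,y in((0,35),(90,35),(90,-35),(0,-35))]+[tgt(SCAN,x,y,12)[0] for x,y in((30.5,30.5),(30.5,-30.5),(-30.5,-30.5))],st)
im=d["frame"].copy()
for p in q: cv2.circle(im,tuple(int(round(v)) for v in p),2,(255,0,255),-1)
cv2.imwrite("pics/w1o.png",cv2.cvtColor(im,cv2.COLOR_RGB2BGR))
E
```

```text
shift [ -4.5  -2.6 100.6] turn [ 0.03  5.99 -0.31] t 2.15
shift [  3.2  -2.6 174.1] turn [ 0.03  5.99 -0.31] t 2.15
```

View pics/w1o.png

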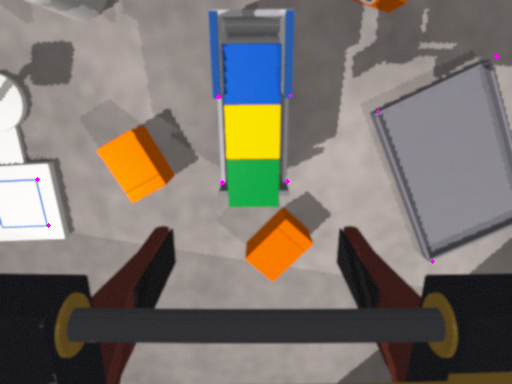

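Request:
play_rows(commands="87 -4.5 -2.5 50 0 6 -0.3;87 -4.5 -2.5 100 0 6 -0.3;87 -4.5 -2.5 100 0 6 -0.3;87 -1 -2.5 135 0 6 -0.3;87 3 -2.5 174 0 6 -0.3;87 3 -2.5 174 0 6 -0.3;87 3 -2.5 174 0 6 -0.3")

```text
time: 2.9
tool_pos: [0.5438, -0.0241, 0.0875]
orientation: [[0.974, -0.203, 0.103], [-0.202, -0.979, -0.022], [0.105, 0.0, -0.994]]
ft_force: [1.2, -0.4, 0.3]
grip_width: 0.993
```

Run:
```python
from h import *
move(*tgt(LANE,18.6,0,86,.105))
d=grab("wrist","wrist2");
```

```text
shift [-0.9 -0.8  1.4] turn [ 0.03 -0.02 -0.1 ] t 2.9
```

View pics/wrist2.png

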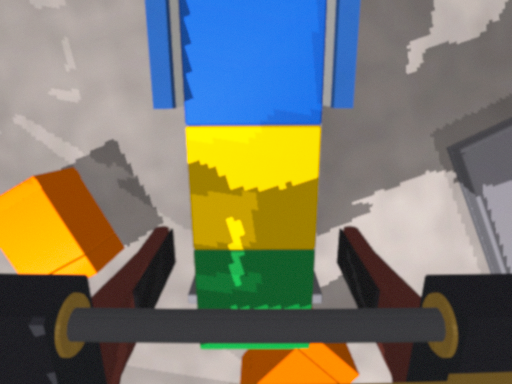

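The green lid (about (255,285)) sits centred between the fingers at (165,240)/(345,240); yellow is behind it at (255,190). Closing.

Request:
play_rows(commands="35 0 0 0 0 0 0;35 0 0 0 0 0 0;35 0 0 0 0 0 0;35 0 0 0 0 0 0;35 0 0 0 0 0 0;35 0 0 0 0 0 0")

```text
time: 3.55
tool_pos: [0.5445, -0.0239, 0.0885]
orientation: [[0.974, -0.202, 0.105], [-0.201, -0.979, -0.022], [0.107, 0.0, -0.994]]
ft_force: [-0.8, -0.6, 3.3]
grip_width: 0.525
```

Request:
play_rows(commands="35 0 0 -15 0 0 0;35 0 0 -35 0 0 0;35 0 0 -65 0 0 0;35 0 0 -100 0 0 0;35 0 0 -100 0 0 0;35 0 0 -100 0 0 0")

```text
time: 4.15
tool_pos: [0.5338, -0.0217, 0.1888]
orientation: [[0.974, -0.202, 0.106], [-0.201, -0.979, -0.022], [0.109, -0.0, -0.994]]
ft_force: [-0.1, -0.2, -1.9]
grip_width: 0.523
```

Run:
```python
from h import *
np.set_printoptions(precision=4,suppress=True)
st=arm.observe(); d=grab("top"); crop(d,160,120,370,260,3.8,"top3")
# check tray geometry again
move(*tgt(TRAY,50,0,170)); move(*tgt(TRAY,50,0,43))
move(*tgt(TRAY,-50,0,170)); print(st["tool_pos"])
```

```text
shift [ 42.2 226.8  22.3] turn [  1.37  -6.01 -25.55] t 4.2
shift [ 28.7 226.8 148.6] turn [  1.37  -6.01 -25.55] t 4.2
shift [-47.5 270.   12.7] turn [  1.37  -6.01 -25.55] t 4.2
[ 0.5338 -0.0217  0.1888]
```

View pics/top3.png

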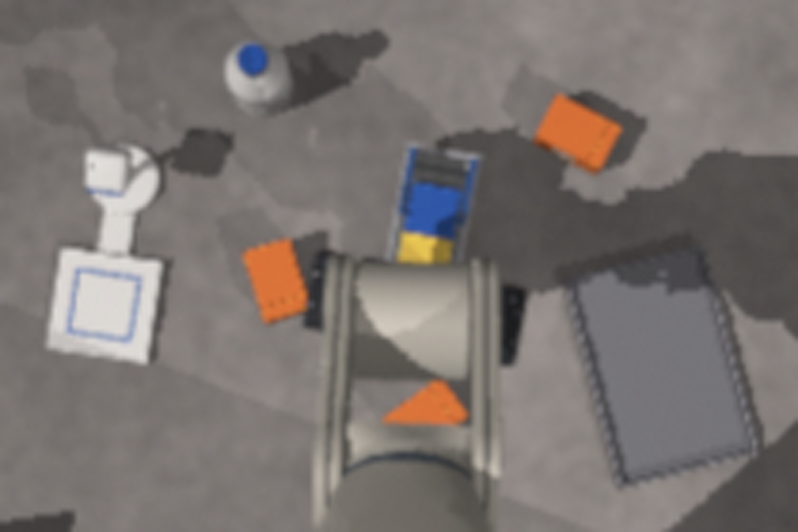

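Request:
play_rows(commands="35 8 40 0 0 -2 -6;35 16 85 0 0.4 -4 -12;35 24 130 5 0.8 -6 -17;35 33 180 10 1.4 -6 -22;35 42 227 22 1.4 -6 -25.5;35 42 227 22 1.4 -6 -25.5;35 42 227 22 1.4 -6 -25.5;35 42 227 22 1.4 -6 -25.5")

```text
time: 5.0
tool_pos: [0.5296, -0.2518, 0.1691]
orientation: [[0.971, 0.239, -0.002], [0.239, -0.971, 0.002], [-0.002, -0.002, -1.0]]
ft_force: [-0.1, 1.1, -2.5]
grip_width: 0.525
```

Run:
```python
from h import *
np.set_printoptions(precision=4,suppress=True)
st=arm.observe(); d=grab("wrist")
move(*tgt(TRAY,50,0,47),st)
im=d["frame"].copy()
for p in proj(d,[tgt(TRAY,x,y,16)[0] for x,y in((105,70),(105,-70),(-105,-70),(-105,70))],st): cv2.circle(im,tuple(int(round(v)) for v in p),2,(255,0,255),-1)
cv2.imwrite("pics/w3.png",cv2.cvtColor(im,cv2.COLOR_RGB2BGR))
d=grab("top"); im=d["frame"].copy()
for p in proj(d,[tgt(TRAY,x,y,16)[0] for x,y in((105,70),(105,-70),(-105,-70),(-105,70))]): cv2.circle(im,tuple(int(round(v)) for v in p),1,(255,0,255),-1)
d["frame"]=im; crop(d,250,140,370,260,5,"top4")
```

```text
shift [  1.    1.5 122.1] turn [-0.14  0.09 -0.06] t 5.0
```

View pics/w3.png

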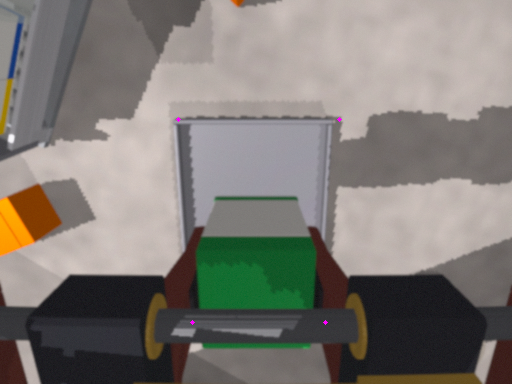

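View pics/top4.png

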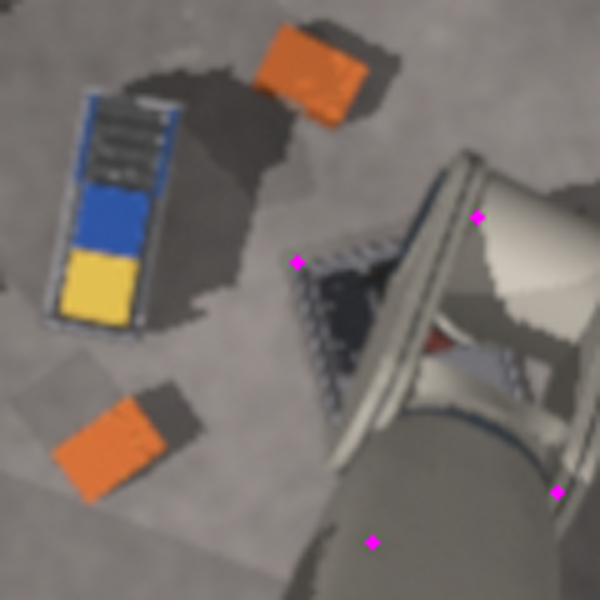

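Request:
play_rows(commands="35 1 1.5 45 0 0 0;35 1 1.5 85 0 0 0;35 1 1.5 110 0 0 0;35 1 1.5 118 0 0 0;35 1 1.5 121 0 0 0;35 1 1.5 122 0 0 0;35 1 1.5 122 0 0 0")

```text
time: 5.8
tool_pos: [0.5326, -0.2528, 0.0494]
orientation: [[0.971, 0.241, 0.001], [0.241, -0.971, 0.0], [0.001, 0.0, -1.0]]
ft_force: [-0.5, 1.3, -1.6]
grip_width: 0.523
```

Request:
play_rows(commands="35 -1 0 2 0 0 0;35 -1 0 3.5 0 0 0;35 -1 0 4 0 0 0;35 -1 0 4 0 0 0")

```text
time: 6.2
tool_pos: [0.5316, -0.2531, 0.0455]
orientation: [[0.971, 0.241, 0.002], [0.241, -0.971, -0.0], [0.002, 0.0, -1.0]]
ft_force: [-0.0, -1.0, -1.4]
grip_width: 0.521
```

Request:
play_rows(commands="35 0 0 1 0 0 0;35 0 0 2 0 0 0;35 0 0 2 0 0 0")

```text
time: 6.5
tool_pos: [0.5317, -0.2532, 0.0452]
orientation: [[0.971, 0.241, 0.002], [0.241, -0.971, -0.0], [0.002, 0.0, -1.0]]
ft_force: [-4.7, 2.8, 16.7]
grip_width: 0.522
```

Contact (16.7 N). Release and rise.

Request:
play_rows(commands="70 0 0 0 0 0 0;87 0 0 0 0 0 0;87 0 0 0 0 0 0;87 0 0 0 0 0 0;87 0 0 -30 0 0 0;87 0 0 -80 0 0 0;87 0 0 -125 0 0 0;87 0 0 -125 0 0 0")

```text
time: 7.3
tool_pos: [0.5349, -0.2549, 0.1762]
orientation: [[0.971, 0.241, 0.011], [0.241, -0.971, -0.005], [0.01, 0.007, -1.0]]
ft_force: [-0.0, -0.3, 0.9]
grip_width: 0.988
```

Run:
```python
from h import *
np.set_printoptions(precision=4,suppress=True)
st=arm.observe(); d=grab("wrist","w5")
for b in blobs(d,"green",amin=200): print(b,onplane(d,[b[0]],.074,st))
print(tgt(TRAY,50,0,74)[0])
t=.105
move(*tgt(LANE,18.6-74*np.sin(t),0,86+74*np.cos(t),t)); move(*tgt(LANE,18.6,0,86,t))
d=grab("top")
for c,z in {"yellow":.1168,"blue":.1218}.items(): 
  for b in blobs(d,c,(250,150,300,215)): 
    p=onplane(d,[b[0]],z)[0];print(c,b[:2],p)
print("exp",tgt(LANE,15.3,0,117)[0],tgt(LANE,61.3,0,117)[0])
```

```text
([251.69, 201.32], 3375, ((251.5, 201.49998474121094), (58.99999237060547, 56.99999237060547), -0.0)) [[ 0.5329 -0.2519  0.074 ]]
[ 0.5307 -0.2528  0.074 ]
shift [  58.1 -225.1   13. ] turn [-1.16  5.49 25.52] t 7.35
shift [  64.6 -222.1   86.7] turn [-1.16  5.49 25.52] t 7.35
yellow ([269.05, 198.96], 174) [ 0.539  -0.0234  0.1168]
blue ([271.8, 185.36], 166) [ 0.5857 -0.0336  0.1218]
exp [ 0.54   -0.0226  0.117 ] [ 0.585  -0.0318  0.117 ]
```

View pics/w5.png

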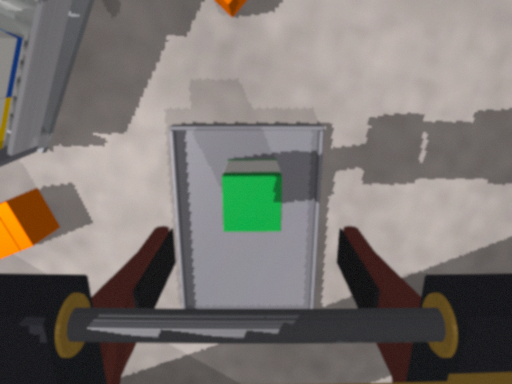

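Request:
play_rows(commands="87 12 -45 0 0 1 6;87 24 -90 0 -.4 2 12;87 36 -135 0 -.8 4 18;87 48 -180 5 -1.2 5 24;87 58 -225 13 -1.2 5.5 25.5;87 58 -225 13 -1.2 5.5 25.5;87 58 -225 13 -1.2 5.5 25.5")

```text
time: 8.1
tool_pos: [0.5329, -0.02, 0.156]
orientation: [[0.976, -0.198, 0.096], [-0.197, -0.98, -0.02], [0.098, 0.0, -0.995]]
ft_force: [0.1, 0.5, 0.8]
grip_width: 0.988
```

Run:
```python
from h import *
move(*tgt(LANE,18.6,0,86,.105))
```

```text
shift [ 3.9  1.1 70.8] turn [-0.01  0.41  0.19] t 8.1
```

Request:
play_rows(commands="87 2 1 25 0 0.4 0.2;87 4 1 55 0 0.4 0.2;87 4 1 70 0 0.4 0.2;87 4 1 71 0 0.4 0.2;87 4 1 71 0 0.4 0.2")

```text
time: 8.6
tool_pos: [0.5432, -0.0239, 0.0855]
orientation: [[0.974, -0.202, 0.101], [-0.201, -0.979, -0.021], [0.103, 0.0, -0.995]]
ft_force: [-0.5, -0.2, 0.5]
grip_width: 0.991
```

Run:
```python
from h import *
move(*tgt(LANE,18.6,0,86,.105))
grab("wrist","w6")
```

```text
shift [-0.  -0.7 -0.5] turn [ 0.01  0.08 -0.07] t 8.6
```

View pics/w6.png

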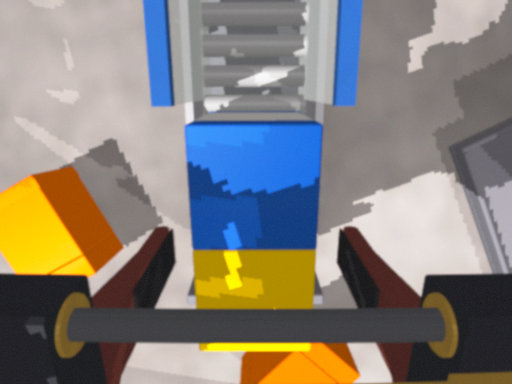

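Yellow lid (255,285) lies between the fingers, blue behind it at (255,185). Gripping yellow.

Request:
play_rows(commands="35 0 0 0 0 0 0;35 0 0 0 0 0 0;35 0 0 0 0 0 0;35 0 0 0 0 0 0;35 0 0 0 0 0 0;35 0 0 0 0 0 0;35 0 0 -15 0 0 0;35 0 0 -35 0 0 0;35 0 0 -65 0 0 0;35 0 0 -100 0 0 0;35 0 0 -100 0 0 0;35 0 0 -100 0 0 0")

```text
time: 9.85
tool_pos: [0.5333, -0.0216, 0.1866]
orientation: [[0.974, -0.202, 0.104], [-0.201, -0.979, -0.021], [0.106, -0.0, -0.994]]
ft_force: [-0.1, 0.2, -1.3]
grip_width: 0.523
```

Run:
```python
from h import *
move(*tgt(TRAY,-50,0,170))
```

```text
shift [-47.5 270.1  11.5] turn [  1.34  -6.   -25.53] t 9.85
```

Request:
play_rows(commands="35 -8 45 0 0 -2 -6;35 -16 90 0 0.4 -4 -12;35 -24 135 5 0.8 -6 -17;35 -33 180 8 1.3 -6 -22;35 -40 225 11 1.3 -6 -25.5;35 -47.5 270 11 1.3 -6 -25.5;35 -47.5 270 11 1.3 -6 -25.5;35 -47.5 270 11 1.3 -6 -25.5;35 -47.5 270 11 1.3 -6 -25.5")

```text
time: 10.75
tool_pos: [0.4332, -0.2758, 0.1695]
orientation: [[0.971, 0.24, -0.002], [0.24, -0.971, 0.001], [-0.001, -0.001, -1.0]]
ft_force: [0.8, -0.1, -1.0]
grip_width: 0.521
```

Run:
```python
from h import *
move(*tgt(TRAY,-50,0,45))
grab("wrist","w7")
```

```text
shift [  0.4   1.3 124.5] turn [-0.07  0.08 -0.02] t 10.75
```

View pics/w7.png

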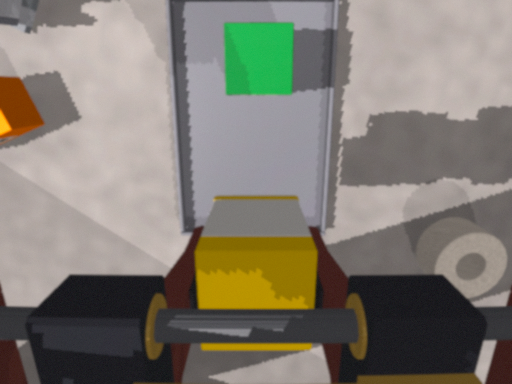

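Run:
```python
from h import *
st=arm.observe(); d=grab("wrist")
X=onplane(d,[(185,232),(255,232),(325,232),(176,100),(332,100)],.016,st)
c,s=np.cos(TRAY["yaw"]),np.sin(TRAY["yaw"])
for p in X:
    q=p[:2]-TRAY["o"]; print((1000*np.array([c*q[0]+s*q[1],-s*q[0]+c*q[1]])).round(1))
crop(d,160,0,350,260,2.3,"w7c")
```

```text
[-100.7   70.5]
[-100.5    3.1]
[-100.5  -64.2]
[22.1 71. ]
[ 22.3 -62.9]
```

View pics/w7c.png

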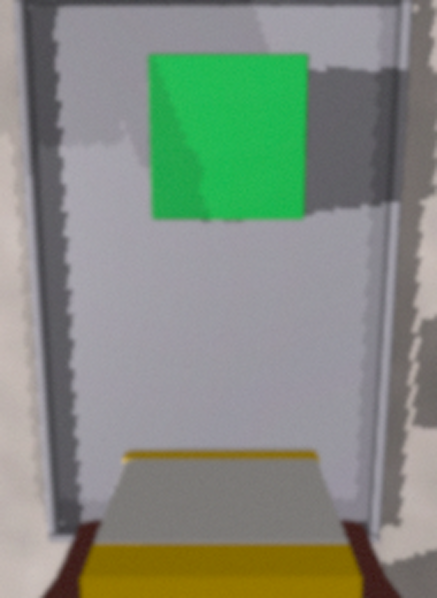

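Request:
play_rows(commands="35 2 0 45 0 0 0;35 2 0 85 0 0 0;35 2 0 112 0 0 0;35 2 0 121 0 0 0;35 2 0 124 0 0 0;35 2 0 126 0 0 0;35 2 0 127 0 0 0;35 2 0 127 0 0 0")

```text
time: 11.65
tool_pos: [0.4363, -0.2753, 0.0441]
orientation: [[0.97, 0.241, 0.001], [0.241, -0.97, -0.001], [0.001, 0.001, -1.0]]
ft_force: [0.5, 0.5, -1.6]
grip_width: 0.521
```

Request:
play_rows(commands="35 0 0 1 0 0 0;35 0 0 2 0 0 0;35 0 0 2 0 0 0")

```text
time: 11.95
tool_pos: [0.4369, -0.2758, 0.0432]
orientation: [[0.97, 0.241, 0.002], [0.241, -0.97, -0.002], [0.002, 0.002, -1.0]]
ft_force: [-0.3, 1.0, 8.3]
grip_width: 0.522
```

Request:
play_rows(commands="70 0 0 0 0 0 0;87 0 0 0 0 0 0;87 0 0 0 0 0 0;87 0 0 0 0 0 0;87 0 0 -30 0 0 0;87 0 0 -80 0 0 0;87 0 0 -125 0 0 0;87 0 0 -125 0 0 0")

```text
time: 12.75
tool_pos: [0.4396, -0.2775, 0.1735]
orientation: [[0.97, 0.241, 0.011], [0.241, -0.97, -0.007], [0.009, 0.01, -1.0]]
ft_force: [0.7, -0.3, -0.5]
grip_width: 0.989
```

Run:
```python
from h import *
np.set_printoptions(precision=4,suppress=True)
st=arm.observe(); d=grab("wrist","w8")
for c in("green","yellow"):
  for b in blobs(d,c,amin=200,roi=(150,0,350,300)): print(c,b[0],b[2],onplane(d,[b[0]],.074,st))
t=.105
move(*tgt(LANE,18.6-74*np.sin(t),0,86+74*np.cos(t),t)); move(*tgt(LANE,18.6,0,86,t))
d=grab("top"); crop(d,160,120,370,260,3.8,"top8")
for b in blobs(d,"blue",(250,150,300,215)): 
    p=onplane(d,[b[0]],.1168)[0];print("blue",b[:2],p)
```

```text
green [252.33, 69.18] ((252.43849182128906, 69.36395263671875), (68.45742797851562, 66.41860961914062), 88.87670135498047) [[ 0.5311 -0.2523  0.074 ]]
yellow [251.47, 200.84] ((251.5, 201.5), (61.0, 61.0), 90.0) [[ 0.4388 -0.2743  0.074 ]]
shift [ 155.9 -224.    10.7] turn [-1.03  5.49 25.55] t 12.8
shift [ 162.5 -221.2   84.4] turn [-1.03  5.49 25.55] t 12.8
blue ([268.96, 198.56], 175) [ 0.5404 -0.0232  0.1168]
```

View pics/w8.png

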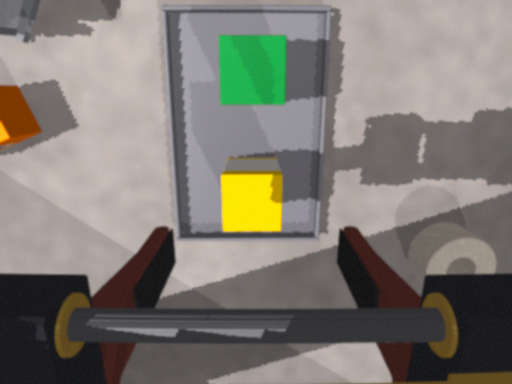

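View pics/top8.png

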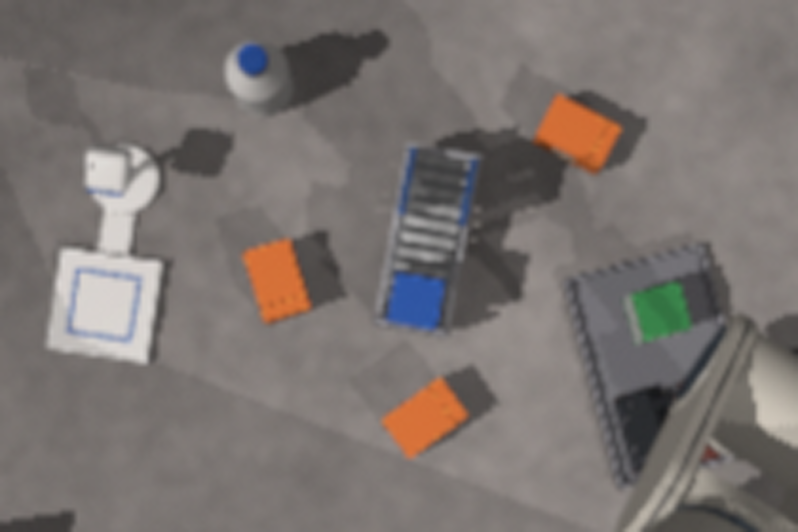

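Request:
play_rows(commands="87 25 -37 -5 0 1 5;87 50 -74 -5 0 2 9;87 78 -112 -5 -.4 3 13;87 104 -150 -5 -.6 4 18;87 130 -187 0 -.8 5 22;87 156 -224 10 -1 5.5 25.5;87 156 -224 10 -1 5.5 25.5;87 156 -224 10 -1 5.5 25.5;87 156 -224 10 -1 5.5 25.5")

```text
time: 13.75
tool_pos: [0.5334, -0.0215, 0.1575]
orientation: [[0.975, -0.2, 0.097], [-0.199, -0.98, -0.019], [0.099, -0.001, -0.995]]
ft_force: [0.1, 0.0, -0.9]
grip_width: 0.99
```

Run:
```python
from h import *
move(*tgt(LANE,18.6,0,86,.105))
```

```text
shift [ 2.8 -0.2 72.1] turn [-0.08  0.34  0.05] t 13.75
```

Request:
play_rows(commands="87 1 0 25 0 0.4 0;87 3 0 55 0 0.4 0;87 3 0 71 0 0.4 0;87 3 0 72 0 0.4 0;87 3 0 72 0 0.4 0")

```text
time: 14.25
tool_pos: [0.5429, -0.0246, 0.086]
orientation: [[0.974, -0.202, 0.103], [-0.201, -0.979, -0.02], [0.105, -0.001, -0.994]]
ft_force: [-1.0, -0.3, -0.3]
grip_width: 0.994
```

Run:
```python
from h import *
move(*tgt(LANE,18.6,0,86,.105))
d=grab("wrist","w9")
print([b for b in blobs(d,"blue",(180,200,330,360))])
```

```text
shift [ 0.  -1.4  0. ] turn [-0.06  0.   -0.04] t 14.25
[([252.35, 272.24], 8533, ((251.99996948242188, 272.5), (119.99998474121094, 72.99998474121094), 0.0)), ([254.31, 345.4], 790, ((252.5, 345.4999694824219), (108.99998474121094, 6.999999046325684), -0.0))]
```

View pics/w9.png

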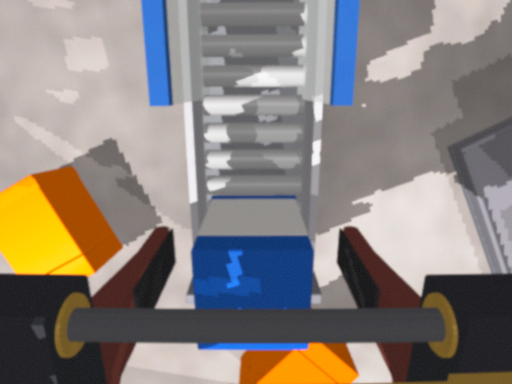

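Request:
play_rows(commands="35 0 0 0 0 0 0;35 0 0 0 0 0 0;35 0 0 0 0 0 0;35 0 0 0 0 0 0;35 0 0 0 0 0 0;35 0 0 0 0 0 0;35 0 0 -15 0 0 0;35 0 0 -35 0 0 0;35 0 0 -65 0 0 0;35 0 0 -110 0 0 0;35 0 0 -120 0 0 0;35 0 0 -120 0 0 0")

```text
time: 15.5
tool_pos: [0.5316, -0.0219, 0.2081]
orientation: [[0.974, -0.201, 0.108], [-0.2, -0.98, -0.02], [0.11, -0.002, -0.994]]
ft_force: [-0.9, 0.5, -2.6]
grip_width: 0.52
```

Run:
```python
from h import *
move(*tgt(SCAN,-20,0,230))
```

```text
shift [ -62.1 -296.4  -28.3] turn [ 0.03 -6.31 -2.62] t 15.5
```

Request:
play_rows(commands="35 -16 -45 -8 0 -2 -1;35 -33 -90 -16 0 -4 -2;35 -50 -135 -22 0 -6.3 -2.6;35 -68 -180 -28 0 -6.3 -2.6;35 -85 -225 -28 0 -6.3 -2.6;35 -100 -265 -28 0 -6.3 -2.6;35 -112 -296 -28 0 -6.3 -2.6;35 -112 -296 -28 0 -6.3 -2.6;35 -112 -296 -28 0 -6.3 -2.6")

```text
time: 16.4
tool_pos: [0.4779, 0.2908, 0.2222]
orientation: [[0.988, -0.155, -0.003], [-0.155, -0.988, -0.003], [-0.002, 0.003, -1.0]]
ft_force: [-0.5, -0.8, -1.8]
grip_width: 0.523
```

Run:
```python
from h import *
st=arm.observe(); d=grab("wrist","w10"); print(st["tool_pos"],abs(st["qd"]).max())
im=d["frame"].copy()
for p in proj(d,[tgt(SCAN,x,y,12)[0] for x,y in((30.5,30.5),(30.5,-30.5),(-30.5,-30.5),(-30.5,30.5))],st): cv2.circle(im,tuple(int(round(v)) for v in p),2,(255,0,255),-1)
cv2.imwrite("pics/w10o.png",cv2.cvtColor(im,cv2.COLOR_RGB2BGR))
```

```text
[0.47794241 0.29083644 0.22219827] 0.03408716181530777
```

View pics/w10o.png

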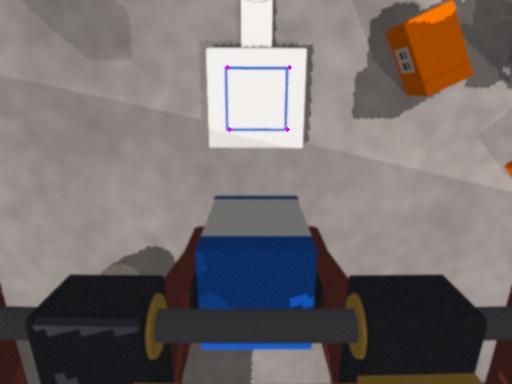

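Run:
```python
from h import *
np.set_printoptions(precision=4,suppress=True)
st=arm.observe(); d=grab("wrist")
h=cv2.cvtColor(d["frame"],cv2.COLOR_RGB2HSV); m=cv2.inRange(h,(100,80,40),(130,255,255)); m[150:]=0; m[:,:200]=0; m[:,320:]=0
r=cv2.minAreaRect(np.argwhere(m>0)[:,::-1].astype(np.float32)); print(r,m.sum()//255)
X=onplane(d,cv2.boxPoints(r),.012,st); c=X.mean(0); print(c,[np.linalg.norm(X[i]-X[i-1]) for i in range(4)]); 
e=X[2]-X[1] ; print(np.degrees(np.arctan2(e[1],e[0])), [np.degrees(np.arctan2(*(X[i]-X[i-1])[[1,0]])) for i in range(4)])
# plate outer
g=cv2.inRange(d["frame"],(225,225,225),(255,255,255)); g[160:]=0; g[:45]=0; g[:,:195]=0; g[:,318:]=0
r=cv2.minAreaRect(np.argwhere(g>0)[:,::-1].astype(np.float32)); X=onplane(d,cv2.boxPoints(r),.012,st); print("plate",r,X.mean(0),[np.linalg.norm(X[i]-X[i-1]) for i in range(4)])
```

```text
((255.5, 98.5), (63.0, 63.0), 90.0) 511
[0.548  0.2801 0.012 ] [np.float64(0.06238487372128185), np.float64(0.06274050878550215), np.float64(0.062409205777537495), np.float64(0.06588773223507362)]
172.48417776110242 [np.float64(-10.406054811798642), np.float64(-98.9409692147206), np.float64(172.48417776110242), np.float64(81.03692456647882)]
plate ((253.34112548828125, 94.91921997070312), (98.16259002685547, 101.02510833740234), 2.321530818939209) [0.5508 0.2819 0.012 ] [np.float64(0.10401288925730648), np.float64(0.099612218953574), np.float64(0.09620840338775087), np.float64(0.0999322698187788)]
```

```bash
sed -i 's|^SCAN=.*|SCAN=dict(o=np.array([.5470,.2790]),yaw=np.radians(-9.0))|' h.py
python3 - <<'E'
from h import *
move(*tgt(SCAN,0,0,130));move(*tgt(SCAN,0,0,53))
E
```

```text
shift [69.3 -0.3 92.9] turn [ 0.14  0.09 -0.05] t 16.5
shift [ 69.4  -0.5 169.9] turn [ 0.14  0.09 -0.05] t 16.5
```

Request:
play_rows(commands="35 35 0 35 0.1 0.1 0;35 69 0 75 0.1 0.1 0;35 69 0 93 0.1 0.1 0;35 69 0 125 0.1 0.1 0;35 69 -0.5 150 0.1 0.1 0;35 69 -0.5 163 0.1 0.1 0;35 69 -0.5 168 0.1 0.1 0;35 69 -0.5 169 0.1 0.1 0;35 69 -0.5 169 0.1 0.1 0")

```text
time: 17.4
tool_pos: [0.5473, 0.2791, 0.0549]
orientation: [[0.988, -0.158, 0.002], [-0.158, -0.988, 0.0], [0.001, -0.0, -1.0]]
ft_force: [0.3, -1.1, -2.4]
grip_width: 0.524
```

Run:
```python
from h import *
move(*tgt(SCAN,0,0,52))
grab("wrist","w11")
```

```text
shift [-0.3  0.2  2.9] turn [-0.01 -0.09 -0.06] t 17.4
```

View pics/w11.png

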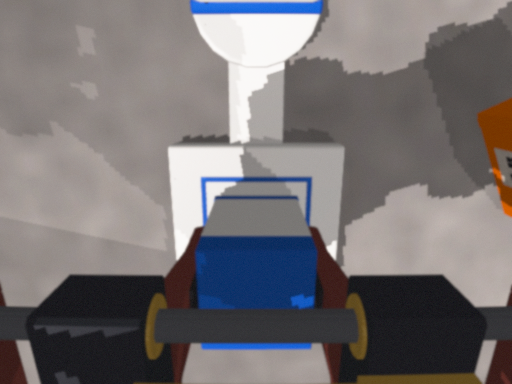

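Run:
```python
from h import *
st=arm.observe(); d=grab("wrist"); crop(d,190,165,325,245,5,"w11c")
h=cv2.cvtColor(d["frame"],cv2.COLOR_RGB2HSV); m=cv2.inRange(h,(100,80,40),(130,255,255))
col=m[165:230,235:275].mean(1); print([(i+165,round(v)) for i,v in enumerate(col) if v>30])
A=onplane(d,[(256,178),(256,181)],.012,st);B=onplane(d,[(256,195.5),(256,199)],.0155,st)
print((A-st["tool_pos"])@st["orientation"]*1000,(B-st["tool_pos"])@st["orientation"]*1000)
```

```text
[(177, 255), (178, 255), (179, 255), (180, 255), (181, 255), (196, 255), (197, 255), (198, 255)]
[[31.17313683 -1.00271769 43.16976433]
 [29.39515779 -1.00106112 43.1664438 ]] [[21.77210505 -0.99382149 39.65220045]
 [19.67174407 -0.99185947 39.64827784]]
```

View pics/w11c.png

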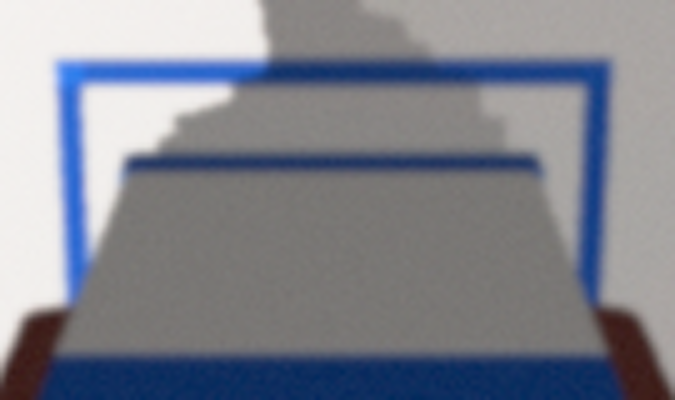

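Request:
play_rows(commands="35 1 0 1.5 0 0 0;35 2 0 3 0 0 0;35 2 0 4 0 0 0;35 2 0 4 0 0 0")

```text
time: 17.9
tool_pos: [0.5498, 0.2793, 0.0516]
orientation: [[0.988, -0.157, 0.003], [-0.157, -0.988, 0.001], [0.003, -0.001, -1.0]]
ft_force: [0.9, 0.1, 2.3]
grip_width: 0.519
```

Request:
play_rows(commands="35 0 0 1 0 0 0;65 0 0 0.5 0 0 0;87 0 0 0.5 0 0 0;87 0 0 0.5 0 0 0;87 0 0 0.5 0 0 0;87 0 0 -30 0 0 0;87 0 0 -80 0 0 0;87 0 0 -125 0 0 0;87 0 0 -125 0 0 0")

```text
time: 18.8
tool_pos: [0.5529, 0.2809, 0.1831]
orientation: [[0.987, -0.157, 0.013], [-0.157, -0.988, 0.005], [0.012, -0.007, -1.0]]
ft_force: [0.5, -0.9, -0.6]
grip_width: 0.994
```

Run:
```python
from h import *
np.set_printoptions(precision=4,suppress=True)
st=arm.observe(); d=grab("wrist","w12")
for b in blobs(d,"blue",amin=200,roi=(150,0,350,300)): print(b[0],b[2],onplane(d,[b[0]],.082,st))
crop(d,180,100,330,260,3.7,"w12c")
```

```text
[259.69, 198.9] ((260.0, 190.99996948242188), (63.99999237060547, 77.99998474121094), -0.0) [[0.5536 0.2797 0.082 ]]
```

View pics/w12c.png

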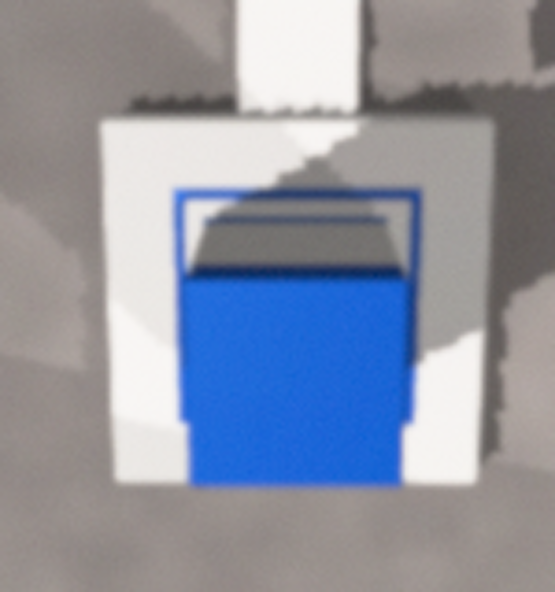

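Run:
```python
from h import *
TR=dict(o=np.array([.4369,-.2758]),yaw=TRAY["yaw"])
move(*tgt(TR,0,0,170))
```

```text
shift [-25.7 567.    7. ] turn [ -0.18  -0.52 -22.94] t 18.85
```

Request:
play_rows(commands="87 0 40 -10 0 0 0;87 -4 88 -20 0 0 -2;87 -6 137 -20 0 0 -4;87 -8 186 -20 0 0 -6;87 -10 235 -20 0 0 -8;87 -12 284 -15 0 0 -10;87 -15 333 -10 0 0 -12;87 -17 382 0 0 0 -15;87 -20 430 5 0 0 -18;87 -22 479 7 0 0 -20;87 -24 527 7 0 -.5 -22;87 -25.5 567 7 0 -.5 -23")

```text
time: 20.05
tool_pos: [0.4354, -0.2776, 0.1684]
orientation: [[0.97, 0.241, -0.002], [0.241, -0.97, 0.005], [-0.001, -0.005, -1.0]]
ft_force: [0.5, -0.0, -0.8]
grip_width: 0.993
```

Run:
```python
from h import *
TR=dict(o=np.array([.4369,-.2758]),yaw=TRAY["yaw"])
move(*tgt(TR,0,0,170)); move(*tgt(TR,0,0,44))
```

```text
shift [ 1.9 -1.4 -1.6] turn [-0.28  0.06  0.07] t 20.05
shift [  2.   -0.7 124.4] turn [-0.28  0.06  0.07] t 20.05
```

Request:
play_rows(commands="87 2 -1 0 -.3 0 0;87 2 -1 0 -.3 0 0;87 2 -1 40 -.3 0 0;87 2 -1 85 -.3 0 0;87 2 -1 115 -.3 0 0;87 2 -1 124 -.3 0 0;87 2 -1 124 -.3 0 0;87 2 -1 124 -.3 0 0")

```text
time: 20.85
tool_pos: [0.4375, -0.2752, 0.0452]
orientation: [[0.97, 0.242, -0.0], [0.242, -0.97, -0.001], [-0.001, 0.001, -1.0]]
ft_force: [0.0, 0.0, -0.8]
grip_width: 0.996
```

Run:
```python
from h import *
TR=dict(o=np.array([.4369,-.2758]),yaw=TRAY["yaw"])
move(*tgt(TR,0,0,44)); grab("wrist","w13")
```

```text
shift [-0.8  0.4  1.2] turn [0.05 0.03 0.12] t 20.85
```

View pics/w13.png

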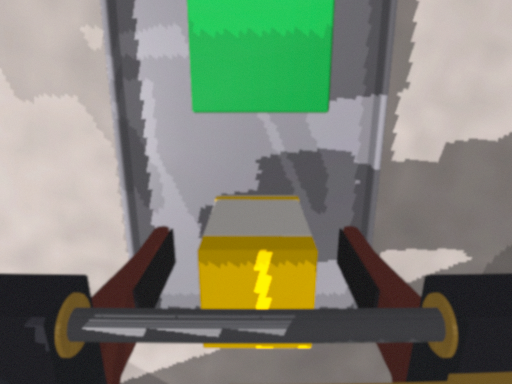

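Yellow (258,270) is centred between the fingers. Grip and lift.

Request:
play_rows(commands="35 0 0 0 0 0 0;35 0 0 0 0 0 0;35 0 0 0 0 0 0;35 0 0 0 0 0 0;35 0 0 0 0 0 0;35 0 0 0 0 0 0;35 0 0 -20 0 0 0;35 0 0 -60 0 0 0;35 0 0 -110 0 0 0;35 0 0 -150 0 0 0;35 0 0 -150 0 0 0")

```text
time: 22.0
tool_pos: [0.4403, -0.2771, 0.2007]
orientation: [[0.97, 0.242, 0.009], [0.242, -0.97, -0.007], [0.007, 0.009, -1.0]]
ft_force: [0.6, -0.3, -1.8]
grip_width: 0.517
```

Run:
```python
from h import *
t=.105
# TCP offset above box centre ~6mm along box axis; put box at lane x=28 
x=28;zc=82+(x-19)*np.tan(t);o=6.2
move(*tgt(LANE,x-(o+80)*np.sin(t),0,zc+(o+80)*np.cos(t),t))
```

```text
shift [ 161.4 -221.5   31.2] turn [-0.94  5.42 25.6 ] t 22.0
```

Request:
play_rows(commands="35 25 -35 0 0 1 5;35 50 -70 0 0 2 9;35 78 -108 0 -.4 3 13;35 104 -146 5 -.6 4 18;35 132 -184 15 -.8 5 22;35 161 -221 31 -1 5.4 25.6;35 161 -221 31 -1 5.4 25.6;35 161 -221 31 -1 5.4 25.6;35 161 -221 31 -1 5.4 25.6;35 161 -221 31 -1 5.4 25.6")

```text
time: 23.0
tool_pos: [0.5429, -0.0251, 0.1689]
orientation: [[0.974, -0.202, 0.102], [-0.201, -0.979, -0.022], [0.104, 0.001, -0.995]]
ft_force: [0.0, -0.5, -2.2]
grip_width: 0.52
```

Run:
```python
from h import *
t=.105
x=28;zc=82+(x-19)*np.tan(t);o=6.2
move(*tgt(LANE,x-o*np.sin(t),0,zc+o*np.cos(t),t))
grab("wrist","w14")
```

```text
shift [ 0.3 -2.  80.2] turn [ 0.08  0.02 -0.07] t 23.0
```

View pics/w14.png

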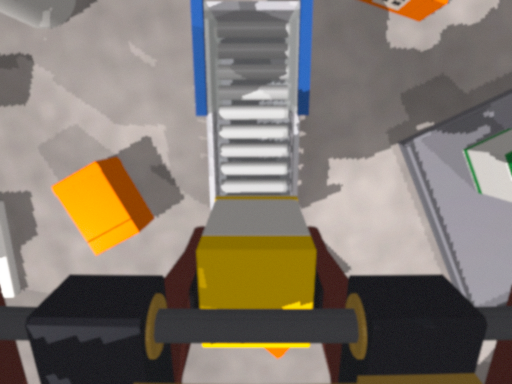

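Request:
play_rows(commands="35 0 -1 35 0 0 0;35 0 -1 62 0 0 0;35 0 -1 74 0 0 0;35 0 -1 77 0 0 0;35 0 -1 79 0 0 0;35 0 -1 80 0 0 0;35 0 -1 80 0 0 0")

```text
time: 23.75
tool_pos: [0.552, -0.0261, 0.0904]
orientation: [[0.974, -0.203, 0.104], [-0.202, -0.979, -0.023], [0.106, 0.001, -0.994]]
ft_force: [0.8, 0.1, -1.6]
grip_width: 0.523
```

Request:
play_rows(commands="35 0 0 1 0 0 0;35 0 0 2 0 0 0;35 0 0 2 0 0 0")

```text
time: 24.05
tool_pos: [0.5534, -0.0262, 0.09]
orientation: [[0.973, -0.203, 0.107], [-0.201, -0.979, -0.023], [0.109, 0.001, -0.994]]
ft_force: [-2.0, -0.2, 9.9]
grip_width: 0.522
```

Request:
play_rows(commands="65 0 0 0 0 0 0;87 0 0 0 0 0 0;87 0 0 0 0 0 0;87 0 0 0 0 0 0;87 0 0 0 0 0 0;87 0 0 -30 0 0 0;87 0 0 -70 0 0 0;87 0 0 -95 0 0 0;87 0 0 -95 0 0 0")

```text
time: 24.95
tool_pos: [0.5452, -0.0241, 0.1878]
orientation: [[0.973, -0.203, 0.113], [-0.201, -0.979, -0.023], [0.115, -0.0, -0.993]]
ft_force: [0.3, -0.3, -0.2]
grip_width: 0.994
```

Run:
```python
from h import *
np.set_printoptions(precision=4,suppress=True)
st=arm.observe(); d=grab("wrist","w15")
for b in blobs(d,"yellow",(180,100,330,300),amin=200): print(b[0],b[2],onplane(d,[b[0]],.1168,st))
print("exp",tgt(LANE,15.3,0,117)[0])
TR=dict(o=np.array([.5317,-.2532]),yaw=TRAY["yaw"])
move(*tgt(TR,0,0,170))
```

```text
[256.24, 226.93] ((256.0, 227.5), (67.0, 68.0), 90.0) [[ 0.5429 -0.0228  0.1168]]
exp [ 0.54   -0.0226  0.117 ]
shift [ 32.2 226.9  19.7] turn [  1.45  -6.35 -25.56] t 25.0
```

View pics/w15.png

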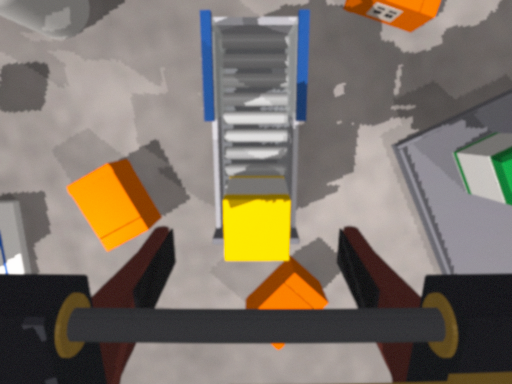

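Request:
play_rows(commands="87 6 45 0 0 -2 -6;87 12 90 0 0.4 -4 -12;87 18 135 5 0.8 -6 -17;87 25 180 10 1.4 -6.3 -22;87 32 227 20 1.4 -6.3 -25.5;87 32 227 20 1.4 -6.3 -25.5;87 32 227 20 1.4 -6.3 -25.5;87 32 227 20 1.4 -6.3 -25.5")

```text
time: 25.8
tool_pos: [0.5309, -0.252, 0.1686]
orientation: [[0.971, 0.239, -0.001], [0.239, -0.971, 0.0], [-0.001, -0.001, -1.0]]
ft_force: [1.0, 0.1, -0.4]
grip_width: 0.993
```

Run:
```python
from h import *
np.set_printoptions(precision=4,suppress=True)
TR=dict(o=np.array([.5317,-.2532]),yaw=TRAY["yaw"])
move(*tgt(TR,0,0,44))
d=grab("top"); crop(d,160,120,370,260,3.8,"top16")
for c,z in {"yellow":.1168}.items():
  for b in blobs(d,c,(250,150,300,215)): print(c,b[:2],onplane(d,[b[0]],z)[0])
```

```text
shift [  0.6   1.4 124.6] turn [-0.03  0.05 -0.07] t 25.8
yellow ([269.24, 198.72], 186) [ 0.5399 -0.0241  0.1168]
```

View pics/top16.png

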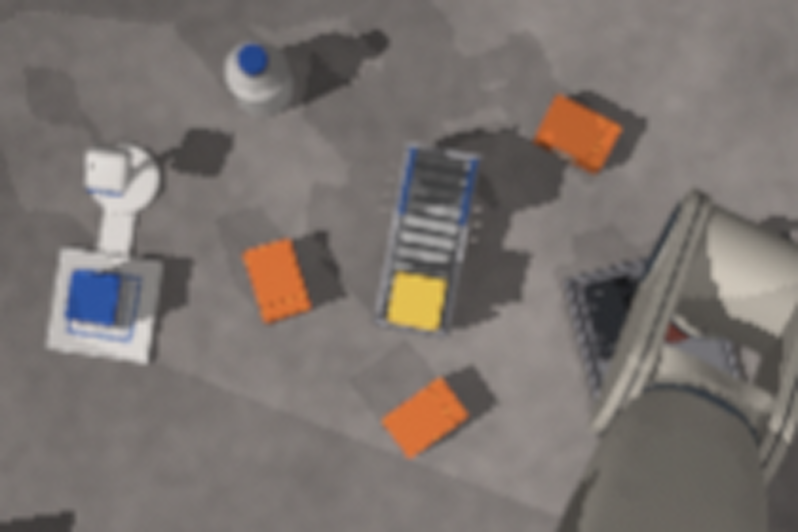

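Request:
play_rows(commands="87 0.5 1.5 40 0 0 0;87 0.5 1.5 85 0 0 0;87 0.5 1.5 115 0 0 0;87 0.5 1.5 124 0 0 0;87 0.5 1.5 124 0 0 0;87 0.5 1.5 124 0 0 0")

```text
time: 26.45
tool_pos: [0.5332, -0.2529, 0.0464]
orientation: [[0.971, 0.241, 0.001], [0.241, -0.971, -0.001], [0.001, 0.001, -1.0]]
ft_force: [0.9, -0.7, -0.0]
grip_width: 0.996
```

Run:
```python
from h import *
grab("wrist","w17")
```

```text
(no output)
```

View pics/w17.png

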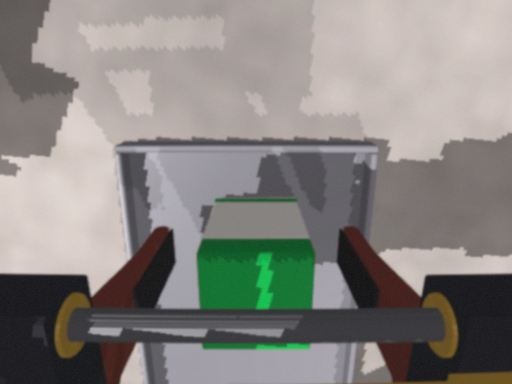

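Green (256,270) is centred between the fingers; gripping and lifting.

Request:
play_rows(commands="35 0 0 0 0 0 0;35 0 0 0 0 0 0;35 0 0 0 0 0 0;35 0 0 0 0 0 0;35 0 0 0 0 0 0;35 0 0 0 0 0 0;35 0 0 -20 0 0 0;35 0 0 -60 0 0 0;35 0 0 -110 0 0 0;35 0 0 -150 0 0 0;35 0 0 -150 0 0 0")

```text
time: 27.6
tool_pos: [0.536, -0.2545, 0.2025]
orientation: [[0.971, 0.24, 0.011], [0.241, -0.971, -0.006], [0.009, 0.008, -1.0]]
ft_force: [1.0, 0.2, -1.2]
grip_width: 0.524
```

Run:
```python
from h import *
t=.105
x=71;zc=82+(x-19)*np.tan(t);o=7.0
move(*tgt(LANE,x-(o+90)*np.sin(t),0,zc+(o+90)*np.cos(t),t))
```

```text
shift [ 100.5 -204.7   17.8] turn [-1.    5.28 25.51] t 27.6
```

Request:
play_rows(commands="35 20 -40 0 0 1 5;35 40 -80 0 0 2 10;35 60 -120 0 -.4 3 15;35 80 -163 5 -.6 4 20;35 100.5 -205 18 -1 5.3 25.5;35 100.5 -205 18 -1 5.3 25.5;35 100.5 -205 18 -1 5.3 25.5;35 100.5 -205 18 -1 5.3 25.5")

```text
time: 28.4
tool_pos: [0.5841, -0.0321, 0.1831]
orientation: [[0.974, -0.201, 0.102], [-0.199, -0.98, -0.021], [0.104, 0.0, -0.995]]
ft_force: [0.4, 1.2, -1.1]
grip_width: 0.521
```

Run:
```python
from h import *
t=.105
x=71;zc=82+(x-19)*np.tan(t);o=7.4
print(zc+o)
move(*tgt(LANE,x-o*np.sin(t),-0.5,zc+o*np.cos(t),t))
grab("wrist","w18")
```

```text
94.88015438550863
shift [ 0.6 -0.  88.8] turn [0.02 0.04 0.04] t 28.4
```

View pics/w18.png

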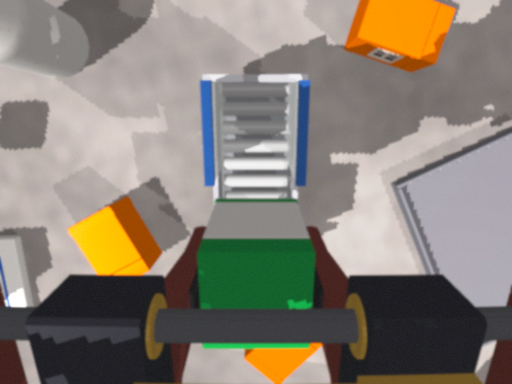

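Request:
play_rows(commands="35 0.5 0 35 0 0 0;35 0.5 0 65 0 0 0;35 0.5 0 80 0 0 0;35 0.5 0 84 0 0 0;35 0.5 0 87 0 0 0;35 0.5 0 88 0 0 0;35 0.5 0 88 0 0 0")

```text
time: 29.15
tool_pos: [0.5944, -0.0347, 0.097]
orientation: [[0.974, -0.202, 0.104], [-0.2, -0.979, -0.022], [0.106, 0.0, -0.994]]
ft_force: [0.8, -0.1, -1.9]
grip_width: 0.525
```

Request:
play_rows(commands="35 0 0 1 0 0 0;35 0 0 2 0 0 0;35 0 0 2 0 0 0")

```text
time: 29.45
tool_pos: [0.5951, -0.0347, 0.0956]
orientation: [[0.974, -0.201, 0.105], [-0.2, -0.979, -0.022], [0.107, -0.0, -0.994]]
ft_force: [-0.8, -0.5, 1.8]
grip_width: 0.524
```

Run:
```python
from h import *
st=arm.observe();d=grab("side"); crop(d,220,140,300,220,7,"side19"); print(st["ft_force"])
```

```text
[-0.83506501 -0.52855846  1.84474687]
```

View pics/side19.png

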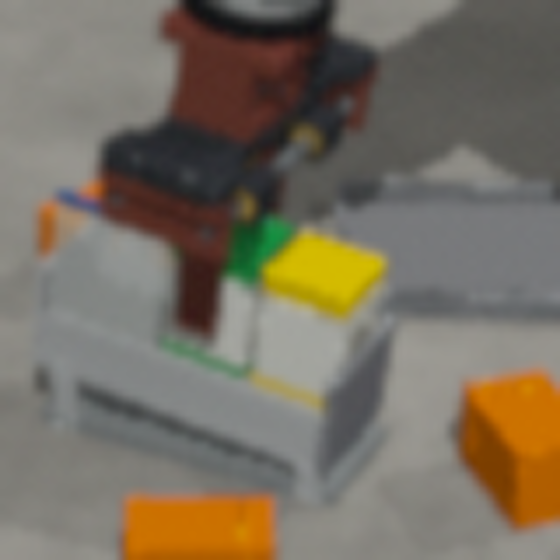

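Green is just touching the rollers (force rising from −1.9 to +1.8 N) behind yellow. Opening.

Request:
play_rows(commands="65 0 0 0.5 0 0 0;87 0 0 0.5 0 0 0;87 0 0 0.5 0 0 0;87 0 0 0.5 0 0 0;87 0 0 0.5 0 0 0;87 0 0 -30 0 0 0;87 0 0 -70 0 0 0;87 -10 0 -110 0 0 0;87 -40 0 -130 0 0 0;87 -40 0 -130 0 0 0")

```text
time: 30.5
tool_pos: [0.5407, -0.0235, 0.2229]
orientation: [[0.974, -0.201, 0.107], [-0.2, -0.98, -0.022], [0.109, -0.0, -0.994]]
ft_force: [0.6, 0.7, 0.2]
grip_width: 0.993
```

Run:
```python
from h import *
np.set_printoptions(precision=4,suppress=True)
st=arm.observe(); d=grab("wrist","w20")
for c,z in {"yellow":.1168,"green":.1218}.items():
  for b in blobs(d,c,(180,60,330,300),amin=200): print(c,b[0],b[2],onplane(d,[b[0]],z,st))
```

```text
yellow [255.89, 210.58] ((256.0, 210.5), (55.0, 60.0), 90.0) [[ 0.541  -0.0224  0.1168]]
green [255.61, 152.25] ((256.0, 152.5), (59.0, 62.0), 90.0) [[ 0.5862 -0.0314  0.1218]]
```

View pics/w20.png

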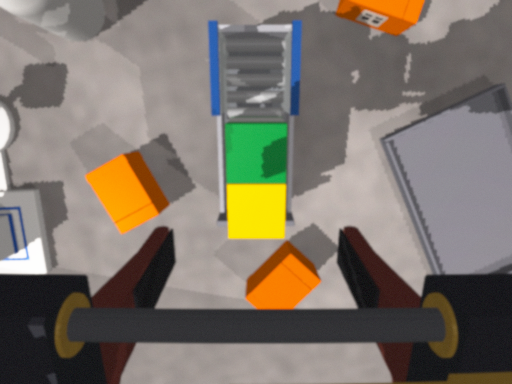

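Request:
play_rows(commands="87 0 40 -20 0 0 0;87 0 90 -30 0 0 0;87 0 140 -30 0 0 0;87 -20 190 -30 0 0 0;87 -40 240 -30 0 0 0;87 -60 290 -30 0 0 0;87 -60 290 -30 0 0 0;87 -60 290 -30 0 0 0")

```text
time: 31.35
tool_pos: [0.4212, -0.2967, 0.2441]
orientation: [[0.973, -0.205, 0.106], [-0.204, -0.979, -0.021], [0.108, -0.001, -0.994]]
ft_force: [0.2, -0.4, -0.9]
grip_width: 0.991
```

Run:
```python
from h import *
np.set_printoptions(precision=4,suppress=True)
d=grab("top"); crop(d,110,110,340,260,3.4,"top21"); s=grab("side"); crop(s,170,130,340,345,2.7,"side21")
for c,z,r in (("yellow",.1168,(250,150,300,215)),("green",.1218,(250,150,300,215)),("blue",.082,(170,180,210,220))):
  for b in blobs(d,c,r,amin=60): print(c,b[:2],onplane(d,[b[0]],z)[0])
print(arm.observe()["time"])
```

```text
yellow ([269.23, 198.76], 185) [ 0.5397 -0.0241  0.1168]
green ([271.88, 185.48], 139) [ 0.5853 -0.0339  0.1218]
blue ([184.15, 197.65], 158) [0.5503 0.277  0.082 ]
31.45
```

View pics/top21.png

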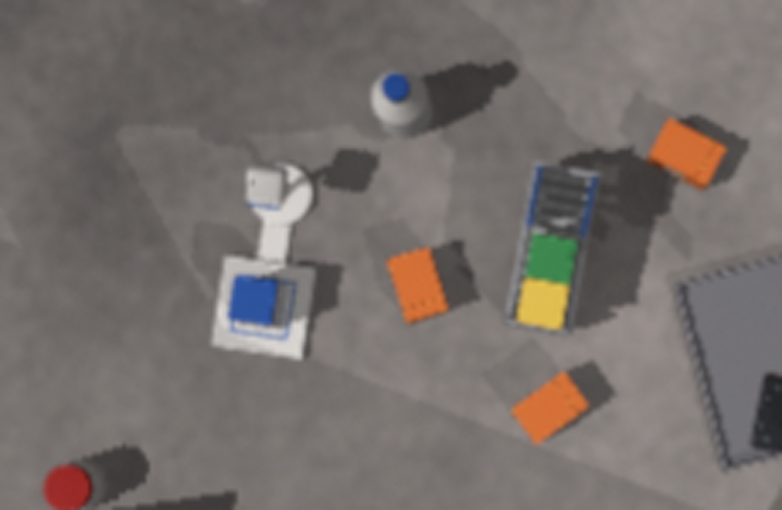

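View pics/side21.png

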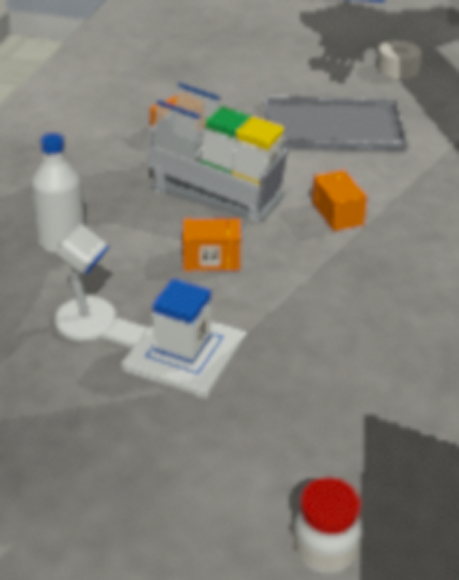

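```bash
python3 -c "
from station import job
print(job.hand_in())"
```

```text
the job is handed in; nothing more can be done
None
```

The job is done and handed in at about 31.5 s of the 118 s allowed; the hand-in gives no verdict. I did it in the order asked:
1. I stood green, then yellow, in the grey tray.
2. I placed blue, which had rolled down to the stop, on the scan plate.
3. I put yellow back on the rollers at the stop, then green behind it.

My last checks showed:
- **Yellow:** its lid is within about 1 mm of where a box against the stop was seen at the start.
- **Green:** it touches yellow, with the two centres about 46 mm apart.
- **Blue:** it stands upright inside the square. The two cameras disagreed slightly on how centred it is. The wrist view put it on centre within about 1 mm, while the top view put it about 3 mm off, mostly along x. That is close to the 2 mm calibration error, so I left it.
- **Bystanders:** the bottle and jar, and the orange boxes, look undisturbed in the last pictures. I saw the label roll only in the side view and did not measure it.
- **Robot:** the gripper was open, clear and touching nothing. The largest contact force I read was about 17 N, when I set green down in the tray.

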